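Seat a bayonet screening can over its valve and hold it home

ROBOT

A 6-joint arm with a two-finger parallel gripper is mounted at the origin on a cart in front of the work surface, level with it; the furniture and walls round the work are solid. World frame = base frame: x ahead of the robot, y to its left, z up, the work surface at z = 0. Lengths are in m, angles in rad, forces in N, time in s.
With the tool pointing down it reaches from about 0.3 to 0.775 m from the base axis. Payload 14.6 kg.
Tool frame: the origin (TCP) lies midway between the tips of the shut fingers; the grasp point (between the pads) lies 19 mm behind it (ctrl.pinch_z is the distance from the TCP to the grasp point, in m); z points along the fingers, y is the line along which they close (so a half turn about z gives the same grasp; the last joint's range is limited). The gripper opens to 94 mm and grips with 3 to 60 N. Pads are 16 mm wide; open, the fingers measure 119 mm over their backs; the gripper's body (75 mm by 177 mm) begins 78 mm behind the grasp point.
Start: joints at [1.215, 0.3, 1.521, -0, 1.321, -0.067], TCP at [0.157, 0.527, 0.205] pointing down, gripper open.
Joint ranges: [-3.03, 3.03], [-0.79, 2.21], [0.23, 2.52], [-1.04, 4.18], [0, 3.07], [-2.55, 2.55]. Speed limits (rad/s): [2.22, 2.22, 2.57, 3.14, 3.14, 3.14].

INTERFACE

Orientations are given as [roll, pitch, yaw] about the fixed x, y, z axes, in that order (R = Rz(yaw) Ry(pitch) Rx(roll)).
In Python, from station import ctrl gives the robot as it stands.
- The arm moves only by the tool jog_arm, never from a script. Its argument "motion" is a list of rows, each a list of 7 numbers: the shift along the tool's x, y, z in m, then the turn, a rotation vector about the tool's x, y, z in rad, then the opening, from -1 (shut) to 1 (fully open). In form: [[tx, ty, tz, rx, ry, rz, gripper], ...]. A call has 1 to 5 rows; each row shifts and turns the commanded pose from where the row before left it, along the tool's axes as they then stand; what a row does not reach is not made up. A row lasts 1/10 s, in which the tool goes at most 50 mm and 8.59 degrees, less where a joint would pass 70% of its speed; a pose out of reach is approached as far as the arm can. A call is refused whole if a number of a shift passes 0.05 or a number of a turn 0.15, either way. A call with a gripper value outside its range is refused whole. The fingers move at their own pace and stop on an object; "squeeze" is the grip in N (left out, the last holds). Time passes only in rows, so rows that do not move let the fingers close. It gives the time, the measured TCP pose, the force, the opening and the grip force at its end, in the units of the state.
- ctrl.get_obs(): the state, without advancing time (a new reading comes with each control period).
- ctrl.camera(name): name is "side" or "top"; returns the picture (480x640x3 uint8, red, green, blue); there is no depth.
- ctrl.camera_model(name): a dict with "intrinsics" (3x3 intrinsics, pixels), "k1" (the pictures are not rectified: a ray, as slopes to the right and down, at radius r is drawn at 1 + k1 r^2 times it, then the intrinsics apply), "rvec" (rotation vector, rad) and "tvec" (3), from world to camera coordinates, as OpenCV has them. Camera axes: x right, y down, z forward; pixel columns grow to the right and rows downward; lengths in m; the calibration is good to about 2 mm. A picture is of the moment at which its call begins. camera_model takes no time and is no camera call.
- ctrl.hand_in(): hands the job in; it is judged then, once.
The state is a dict: "time_s": time; "qpos": joint angles; "joint_vel": joint speeds; "tau": joint torques, N m; "ee_pos": TCP position; "eef_rot": TCP orientation; "force": force on the tool from outside, world axes, zero at the start; "moment": the same for the moment, N m; "grip_width": finger opening in m; "grip_force": force on a finger pad.
Only numpy, scipy, OpenCV 4.12 (cv2) and the standard library are available. Lean on these libraries where they do the work, as an engineer would, in place of code of your own. Each camera call takes 0.05 s, during which the arm holds its last target. There are 200 camera calls.

TASK

Fit the screening can over the small glass radio valve on the preamp chassis: set its knurled collar on the valve socket, turn it until the hidden keyways drop over the pins, then push it straight down against its spring until it is fully home on the socket flange. Finish holding it pushed home, so that I can nip up its set screw; do not let go. Do not bump the glass valve hard and leave the other things on the desk where they are.

Things in the scene. Friction and masses are not known exactly. Their poses are not given: they have to be found in the camera images.
- can: loose screening can, standing on the desk open end down, 57 mm high, 80 g: aluminium tube 32 mm in diameter rising from a brass knurled collar (44 mm diameter, 24 mm high) at its foot, with a black set screw on the collar's -y side. Origin: centre of the collar's underside, z up along the axis.
- collar (a point): on the can's axis, 12 mm above its underside, axes as the can's. The collar's bore is 30.4 mm; inside it, unseen from outside, four keyways run its full height a quarter turn apart (on the can's +x, +y, -x, -y), each 7.5 mm wide, 4 mm deep. They pass the pins with about 0.1 rad of play either way.
- can_spring (a joint): compression (m) of the spring with a round pad inside the can: 0 when free. The pad meets the top of the valve when the collar is 6 mm short of home; at home it reads about 0.006 and pushes up with about 8 N, so the can rises again if it is not held down.
- seat (a point): centre of the top face of the socket's steel flange on the chassis, 42 mm above the desk, z up; the collar's underside rests here when home. A steel skirt 28 mm in diameter and 14.5 mm high, tapered at the top, rises from it and guides the collar's bore. Nothing else stands within 45 mm of the axis; farther off on the chassis are a transformer 40 mm and a blue-banded capacitor 62 mm high.
- pin_tops (a point): on the socket's axis, 9 mm above the seat, level with the tops of four round 4 mm pins that stick out 4 mm from the skirt, a quarter turn apart. A collar whose keyways do not meet the pins rests here, 9 mm short of home. The pins' angle differs every time and is not given by this point's axes; less than a quarter turn of the can either way always finds it.
- chassis: fixed preamp chassis, 120 mm (x) by 200 mm (y), top face 40 mm above the desk, blue front panel with knobs toward the robot (-x). Origin: centre of the underside; the seat lies 12 mm to its -x and 48 mm to its -y.
- valve: small glass valve standing in the socket, fixed, 19 mm in diameter, its top 49 mm above the seat; fragile. Origin: centre of its base, 1 mm above the seat.
- spare_valve: bystander: larger glass valve with brown base standing on the desk behind the chassis, 31 mm in diameter, 90 mm high. Origin: centre of its underside.
- screw_jar: bystander: clear jar of screws with steel lid, 52 mm in diameter, 49 mm high. Origin: centre of its underside.
- loupe: bystander: black eye loupe standing on the teal mat, 37 mm in diameter, 34 mm high. Origin: centre of its underside.
Not all that is in view belongs to the job. Leave any brown look-alike of the can alone.

How it is judged:
By the outcome, as a careful person would: the job done as asked, in the order asked, and still so for the second after the job is handed in, while the arm keeps its last pose, push and grip.
It also fails if it takes over 51 s, if anything falls off the work surface, if the arm or the gripper's body presses on something with over 40 N, if the wrist force passes 120 N, or if a joint passes its speed limit or range.

## Working session

There is one attempt and no reset: what is moved stays moved. The work goes in short steps, Python scripts to look and compute and a tool call to move; the robot and the scene stay as the last step left them, time stands still between calls to the robot, and variables do not carry over. Pictures are saved under pics/ and viewed, at most 10 in all, crops included, and the job is handed in when it is done.

Besides the shell and the picture viewer there is one more tool, called after "Emit:" by a JSON object that holds its "api" and its "payload". jog_arm: Moves the arm, as the interface text tells. Its arguments: {"type":"object","properties":{"motion":{"type":"array"},"squeeze":{"type":"number"}},"required":["motion"]}

```bash
mkdir -p pics; ls; cat > h.py <<'E'
import numpy as np, cv2
from station import ctrl
def cam(n):
    m=ctrl.camera_model(n); return {k:np.array(v,float) for k,v in m.items()}
def ray(n,u,v):
    m=cam(n); K=m['intrinsics']
    p=cv2.undistortPoints(np.array([[[u,v]]],float),K,np.array([float(m['k1']),0,0,0]))[0,0]
    R=cv2.Rodrigues(m['rvec'])[0]; o=-R.T@m['tvec'].ravel(); d=R.T@np.array([p[0],p[1],1.])
    return o,d/np.linalg.norm(d)
def onz(n,u,v,z):
    o,d=ray(n,u,v); return o+d*(z-o[2])/d[2]
def proj(n,P):
    m=cam(n)
    return cv2.projectPoints(np.array(P,float).reshape(-1,3),m['rvec'],m['tvec'],m['intrinsics'],np.array([float(m['k1']),0,0,0,]))[0][:,0]
def two(u1,u2):
    (a,d),(b,e)=ray('top',*u1),ray('side',*u2)
    s=np.linalg.lstsq(np.c_[d,-e],b-a,rcond=None)[0]; p,q=a+d*s[0],b+e*s[1]
    return (p+q)/2,np.linalg.norm(p-q)
def snap(n,f):
    im=ctrl.camera(n); cv2.imwrite('pics/'+f,im[:,:,::-1]); return im
E
python3 - <<'E'
from h import *
for n in('top','side'):
    snap(n,n+'0.png'); o,d=ray(n,320,240); print(n,o.round(3),d.round(3),cam(n)['intrinsics'][0,0])
o=ctrl.get_obs();print(o)
E
```

```text
pics
top [ 0.505 -0.11   1.005] [ 0.056 -0.001 -0.998] 525.9663331129457
side [0.27  0.705 0.391] [ 0.314 -0.89  -0.331] 518.2828662790722
{'time_s': 0.1, 'qpos': array([ 1.21539679e+00,  3.00381637e-01,  1.52148659e+00,  1.59510159e-05,
        1.32069292e+00, -6.66119536e-02]), 'joint_vel': array([ 8.11608597e-04, -2.27614415e-03, -5.42922084e-04, -1.74859160e-05,
        9.06071203e-04, -9.50973545e-04]), 'tau': array([ 4.91677529e-04, -5.32647228e+01, -3.53277218e+01,  7.09792553e-02,
        2.34451942e-02, -7.32578951e-05]), 'ee_pos': array([0.15656307, 0.5270164 , 0.20497537]), 'eef_rot': array([-3.14062734e+00, -7.98820550e-05,  2.85280107e+00]), 'force': array([-0.22065461, -0.37427587,  0.80047782]), 'moment': array([0.0002054 , 0.0666672 , 0.01120955]), 'grip_force': 0.0, 'grip_width': 0.0941004323950715}
```

View pics/top0.png

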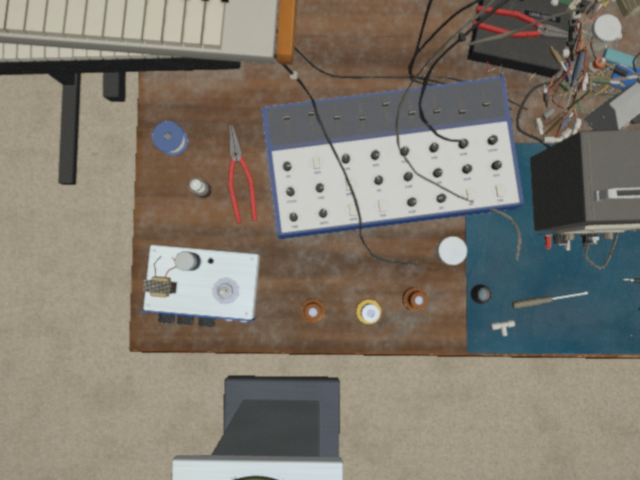

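View pics/side0.png

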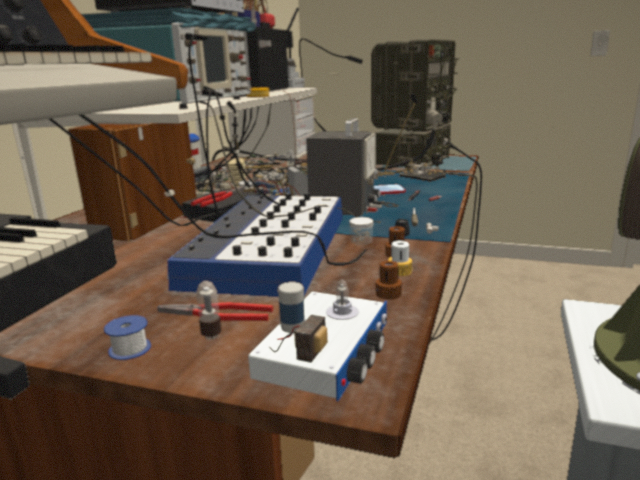

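Top view: the robot is at the bottom. The can could be any of three objects: brown (313,310), brass collar with aluminium tube (369,312), or brown (416,299). I choose (369,312), which is (400,257) in the side view. The socket with the valve is at (225,290) in top and about (342,300) in side. I'll check this in a close crop and measure.

```bash
python3 - <<'E'
from h import *
t=cv2.imread('pics/top0.png'); s=cv2.imread('pics/side0.png')
f=lambda im,x,y,w,h,k:cv2.resize(im[y:y+h,x:x+w],None,fx=k,fy=k,interpolation=cv2.INTER_CUBIC)
a=f(t,340,285,60,50,6.6667); b=f(s,370,225,60,80,5); c=f(t,195,260,60,60,6.6667);d=f(s,300,260,100,80,4)
out=np.zeros((600,800,3),np.uint8)
for im,(x,y) in ((a,(0,0)),(c,(400,0)),(d,(0,333)),(b[:200*0+200],(400,400))): 
    im=im[:min(im.shape[0],600-y),:min(im.shape[1],800-x)]; out[y:y+im.shape[0],x:x+im.shape[1]]=im
cv2.imwrite('pics/crop.png',out)
hsv=cv2.cvtColor(t,cv2.COLOR_BGR2HSV)
def blobs(n,im,lo,hi,amin,roi):
    x,y,w,h=roi;m=cv2.inRange(cv2.cvtColor(im,cv2.COLOR_BGR2HSV)[y:y+h,x:x+w],lo,hi)
    k,_,st,ce=cv2.connectedComponentsWithStats(m)
    for i in range(1,k):
        if st[i,4]>=amin: print(n,st[i]+[x,y,0,0,0],(ce[i]+[x,y]).round(1)); 
    return m
blobs('brass top',t,(20,120,100),(35,255,255),10,(330,280,80,60))
blobs('brass side',s,(18,120,80),(35,255,255),10,(370,225,60,70))
print('can approx',onz('top',369.5,312,.024))
print('seat approx',onz('top',225,290.5,.042), proj('side',onz('top',225,290.5,.042)))
# brass hull -> min enclosing circle
x,y,w,h=330,280,80,60
m=cv2.inRange(hsv[y:y+h,x:x+w],(20,120,100),(35,255,255))
print(cv2.minEnclosingCircle(cv2.findNonZero(m)),cv2.boundingRect(m))
# chassis white contour
E
```

```text
brass top [356 299  24  25 158] [363.8 307.9]
brass side [388 257   4   4  13] [389.8 258.5]
brass side [398 258  15  18 198] [404.9 267.7]
can approx [ 0.4275582  -0.20446264  0.024     ]
seat approx [0.46420295 0.06085043 0.042     ] [[344.014568   312.61920586]]
((37.99693298339844, 31.340490341186523), 12.699286460876465) (26, 19, 24, 26)
```

View pics/crop.png

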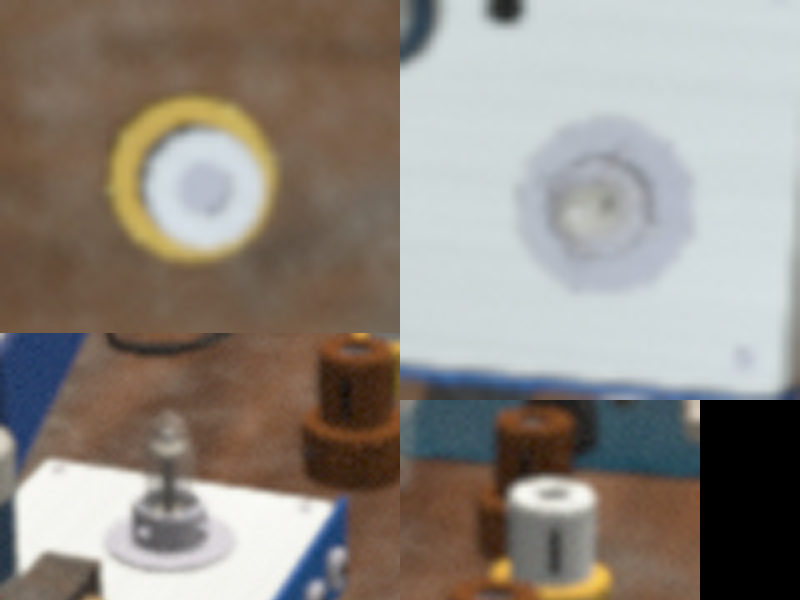

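The crop confirms the can: brass collar with a light tube, collar centre at about (368.7,311.6) in top. The socket flange centre is at about (225.5,290.5) in top. The side view also shows two pins on the skirt. Next, exact fits.

```bash
cat > m.py <<'E'
from h import *
def fit(m,off):
    cs,_=cv2.findContours(cv2.resize(m,None,fx=4,fy=4,interpolation=cv2.INTER_LINEAR)//128*255,cv2.RETR_EXTERNAL,cv2.CHAIN_APPROX_NONE)
    c=cv2.convexHull(max(cs,key=cv2.contourArea)); e=cv2.fitEllipse(c)
    return ((np.array(e[0])+.5)/4-.5+off), np.array(e[1])/4
E
python3 - <<'E'
from m import *
t=cv2.imread('pics/top0.png'); s=cv2.imread('pics/side0.png')
def hs(im,x,y,w,h): return cv2.cvtColor(im[y:y+h,x:x+w],cv2.COLOR_BGR2HSV)
h=hs(t,345,288,50,48)
can=cv2.inRange(h,(18,120,90),(38,255,255))|cv2.inRange(h,(0,0,140),(180,70,255))
c,ax=fit(can,[345,288]); print('can outline',c,ax,onz('top',*c,.012))
tube=cv2.inRange(h,(0,0,140),(180,70,255)); c2,ax=fit(tube,[345,288]); print('tube',c2,ax,onz('top',*c2,.056))
roi=t[268:314,203:249].astype(int); d=roi[:,:,0]-roi[:,:,1]; print('B-G chassis/flange',d[2,2],d[23,11], roi[2,2],roi[23,11])
fl=((d>8)*255).astype(np.uint8); c3,ax=fit(fl,[203,268]); print('flange',c3,ax,onz('top',*c3,.042), ax*np.linalg.norm(onz('top',226,290,.042)-onz('top',225,290,.042)))
# side view: flange
roi=s[285:335,315:370].astype(int); d=roi[:,:,0]-roi[:,:,1]; fl=((d>8)*255).astype(np.uint8)
fl=cv2.morphologyEx(fl,cv2.MORPH_OPEN,np.ones((2,2)));
k,l,st,ce=cv2.connectedComponentsWithStats(fl); print(st[1:][st[1:,4]>30])
# side: aluminium tube of can
h=hs(s,384,235,30,45); tb=cv2.inRange(h,(0,0,120),(180,60,255)); print('side tube bbox',np.array(cv2.boundingRect(tb))+[384,235,0,0])
P=onz('top',*c,.012); 
for z in(.024,.057): print('pred side tube',z,proj('side',[P[0],P[1],z]))
# chassis
w=cv2.inRange(hs(t,130,230,140,100),(0,0,190),(180,45,255)); cs,_=cv2.findContours(w,cv2.RETR_EXTERNAL,2); r=cv2.minAreaRect(max(cs,key=cv2.contourArea)); b=cv2.boxPoints(r)+[130,230]; B=np.array([onz('top',*p,.04) for p in b]); print('chassis',B[:,:2].round(4).tolist(),B.mean(0),np.linalg.norm(B-np.roll(B,1,0),axis=1))
E
```

```text
can outline [367.88845062 310.72118759] [25.29963684 26.06445122] [ 0.42894915 -0.20258863  0.012     ]
tube [369.96750641 312.74546623] [19.00235558 20.07968903] [ 0.42876337 -0.20221983  0.056     ]
B-G chassis/flange 0 9 [216 216 206] [197 188 181]
flange [225.73284531 290.58355713] [25.20786667 25.96826363] [0.46406984 0.05950888 0.042     ] [0.04602374 0.04741204]
[]
side tube bbox [391 240  19  22]
pred side tube 0.024 [[401.12680226 261.06700834]]
pred side tube 0.057 [[401.51951386 244.67494313]]
chassis [[0.4283, 0.2089], [0.5453, 0.2024], [0.5302, 0.0035], [0.4136, 0.0115]] [0.47937342 0.10658342 0.04      ] [0.19788522 0.11717421 0.19945959 0.11684472]
```

```bash
cat > plan.py <<'E'
from h import *
from scipy.spatial.transform import Rotation as Ro
def plan(wps,turn,n,p=None,R=None):
    """rows through world waypoints, turning 'turn' about tool z, spread over n rows; rounded to mm / 0.01 rad"""
    o=ctrl.get_obs(); p=o['ee_pos'].copy() if p is None else p; R=Ro.from_euler('xyz',o['eef_rot']) if R is None else R
    path=np.vstack([p]+wps); L=np.r_[0,np.cumsum(np.linalg.norm(np.diff(path,axis=0),axis=1))]
    rows=[];left=turn
    for i in range(1,n+1):
        tgt=np.array([np.interp(L[-1]*i/n,L,path[:,k]) for k in range(3)])
        d=R.inv().apply(tgt-p).round(3); rz=round(left/(n-i+1),2); left-=rz
        p=p+R.apply(d); R=R*Ro.from_rotvec([0,0,rz]); rows.append([*d.tolist(),0,0,rz])
    for i in range(0,n,5): print(rows[i:i+5])
    print('end',p.round(4),R.as_euler('xyz').round(3))
E
python3 - <<'E'
from plan import *
plan([[.33,.38,.2],[.45,.15,.2],[.4288,-.2024,.14]],1.282,20)
E
```

```text
[[-0.039, -0.017, 0.001, 0, 0, 0.06], [-0.039, -0.015, 0.001, 0, 0, 0.06], [-0.041, -0.012, 0.001, 0, 0, 0.06], [-0.041, -0.01, 0.001, 0, 0, 0.06], [-0.041, -0.007, 0.001, 0, 0, 0.07]]
[[-0.039, -0.014, 0.0, 0, 0, 0.06], [-0.039, -0.018, 0.0, 0, 0, 0.07], [-0.039, -0.015, 0.0, 0, 0, 0.06], [-0.041, -0.012, 0.0, 0, 0, 0.07], [-0.041, -0.01, 0.0, 0, 0, 0.06]]
[[-0.041, -0.007, 0.0, 0, 0, 0.07], [-0.038, -0.014, 0.004, 0, 0, 0.06], [-0.035, -0.023, 0.007, 0, 0, 0.07], [-0.036, -0.02, 0.007, 0, 0, 0.06], [-0.038, -0.019, 0.007, 0, 0, 0.07]]
[[-0.038, -0.015, 0.007, 0, 0, 0.06], [-0.04, -0.013, 0.007, 0, 0, 0.07], [-0.04, -0.011, 0.007, 0, 0, 0.06], [-0.041, -0.008, 0.007, 0, 0, 0.07], [-0.041, -0.005, 0.008, 0, 0, 0.06]]
end [ 0.4284 -0.202   0.1395] [-3.141e+00  1.000e-03  1.573e+00]
```

Emit:
{"api": "jog_arm", "payload": {"motion": [[-0.039,-0.017,0.001,0,0,0.06,1],[-0.039,-0.015,0.001,0,0,0.06,1],[-0.041,-0.012,0.001,0,0,0.06,1],[-0.041,-0.01,0.001,0,0,0.06,1],[-0.041,-0.007,0.001,0,0,0.07,1]]}}

```text
time_s: 0.6
ee_pos: [0.3185, 0.3895, 0.2002]
eef_rot: [-3.141, -0.0, 2.54]
force: [0.6, 0.2, 0.1]
grip_width: 0.0939
grip_force: 0.0
```

Emit:
{"api": "jog_arm", "payload": {"motion": [[-0.039,-0.014,0,0,0,0.06,1],[-0.039,-0.018,0,0,0,0.07,1],[-0.039,-0.015,0,0,0,0.06,1],[-0.041,-0.012,0,0,0,0.07,1],[-0.041,-0.01,0,0,0,0.06,1]]}}

```text
time_s: 1.1
ee_pos: [0.4208, 0.2053, 0.2003]
eef_rot: [-3.141, -0.0, 2.22]
force: [0.9, 1.2, -0.3]
grip_width: 0.0942
grip_force: 0.0
```

Emit:
{"api": "jog_arm", "payload": {"motion": [[-0.041,-0.007,0,0,0,0.07,1],[-0.038,-0.014,0.004,0,0,0.06,1],[-0.035,-0.023,0.007,0,0,0.07,1],[-0.036,-0.02,0.007,0,0,0.06,1],[-0.038,-0.019,0.007,0,0,0.07,1]]}}

```text
time_s: 1.6
ee_pos: [0.4406, 0.0038, 0.175]
eef_rot: [-3.141, -0.0, 1.89]
force: [0.3, -1.1, 0.1]
grip_width: 0.0937
grip_force: 0.0
```

Emit:
{"api": "jog_arm", "payload": {"motion": [[-0.038,-0.015,0.007,0,0,0.06,1],[-0.04,-0.013,0.007,0,0,0.07,1],[-0.04,-0.011,0.007,0,0,0.06,1],[-0.041,-0.008,0.007,0,0,0.07,1],[-0.041,-0.005,0.008,0,0,0.06,1]]}}

```text
time_s: 2.1
ee_pos: [0.428, -0.2034, 0.1392]
eef_rot: [3.142, 0.0, 1.57]
force: [0.7, -0.1, 0.9]
grip_width: 0.094
grip_force: 0.0
```

Emit:
{"api": "jog_arm", "payload": {"motion": [[0,0,0,0,0,0,1],[0,0,0,0,0,0,1]]}}

```text
time_s: 2.3
ee_pos: [0.4281, -0.202, 0.139]
eef_rot: [-3.141, -0.001, 1.572]
force: [-0.3, -0.5, -0.2]
grip_width: 0.094
grip_force: 0.0
```

Emit:
{"api": "jog_arm", "payload": {"motion": [[0,0.001,0.04,0,0,0,1],[0,0,0.04,0,0,0,1],[0,0,0.02,0,0,0,1],[0,0,0.011,0,0,0,1],[0,0,0,0,0,0,1]]}}

```text
time_s: 2.8
ee_pos: [0.4293, -0.2007, 0.0279]
eef_rot: [-3.14, -0.001, 1.574]
force: [-0.6, 0.7, -0.4]
grip_width: 0.0941
grip_force: 0.0
```

Emit:
{"api": "jog_arm", "payload": {"motion": [[0,0,0,0,0,0,-1],[0,0,0,0,0,0,-1],[0,0,0,0,0,0,-1],[0,0,0,0,0,0,-1],[0,0,0,0,0,0,-1]], "squeeze": 30}}

```text
time_s: 3.3
ee_pos: [0.4296, -0.2018, 0.0288]
eef_rot: [3.141, 0.0, 1.573]
force: [0.8, -0.3, -0.1]
grip_width: 0.0574
grip_force: 0.0
```

Emit:
{"api": "jog_arm", "payload": {"motion": [[0,0,0,0,0,0,-1],[0,0,0,0,0,0,-1],[0,0,0,0,0,0,-1]]}}

```text
time_s: 3.6
ee_pos: [0.4295, -0.2017, 0.0285]
eef_rot: [3.142, -0.0, 1.573]
force: [-0.1, -0.2, 0.4]
grip_width: 0.0336
grip_force: 0.3
```

Emit:
{"api": "jog_arm", "payload": {"motion": [[0,0,0,0,0,0,-1],[0,0,0,0,0,0,-1],[0,0,-0.03,0,0,0,-1],[0,0,-0.045,0,0,0,-1],[0,0,-0.042,0,0,0,-1]]}}

```text
time_s: 4.1
ee_pos: [0.4291, -0.2015, 0.1468]
eef_rot: [-3.141, -0.001, 1.573]
force: [-0.9, -1.1, -0.8]
grip_width: 0.0323
grip_force: 30.0
```

Emit:
{"api": "jog_arm", "payload": {"motion": [[0.03,0.005,0,0,0,0,-1],[0.045,0.005,0,0,0,0,-1],[0.045,0.005,0,0,0,0,-1],[0.045,0.005,0,0,0,0,-1],[0.035,0.005,0,0,0,0,-1]]}}

```text
time_s: 4.6
ee_pos: [0.4538, 0.0005, 0.1455]
eef_rot: [3.141, -0.0, 1.573]
force: [1.2, -0.5, -0.1]
grip_width: 0.0319
grip_force: 30.0
```

Emit:
{"api": "jog_arm", "payload": {"motion": [[0.03,0.005,0,0,0,0,-1],[0.02,0.003,0,0,0,0,-1],[0.012,0.002,0,0,0,0,-1],[0,0,0,0,0,0,-1],[0,0,0,0,0,0,-1]]}}

```text
time_s: 5.1
ee_pos: [0.4639, 0.0598, 0.1453]
eef_rot: [-3.141, 0.0, 1.573]
force: [-0.9, 1.3, -0.8]
grip_width: 0.032
grip_force: 30.0
```

```bash
python3 - <<'E'
from h import *
s=snap('side','side1.png'); t=snap('top','top1.png')
o=ctrl.get_obs(); print(o['ee_pos'],o['grip_width'],o['grip_force'],o['force'],o['moment'])
f=lambda im,x,y,w,h,k:cv2.resize(im[y:y+h,x:x+w],None,fx=k,fy=k,interpolation=cv2.INTER_CUBIC)[:,:,::-1]
cv2.imwrite('pics/c1.png',np.hstack([f(s,295,215,100,150,4),f(t,175,240,100,150,4)]))
E
```

```text
[0.46391185 0.05947947 0.14542783] 0.031890083640461565 29.999721681524534 [-0.00842201 -0.2516953  -1.27208313] [-0.06650586  0.04605521  0.01246349]
```

View pics/c1.png

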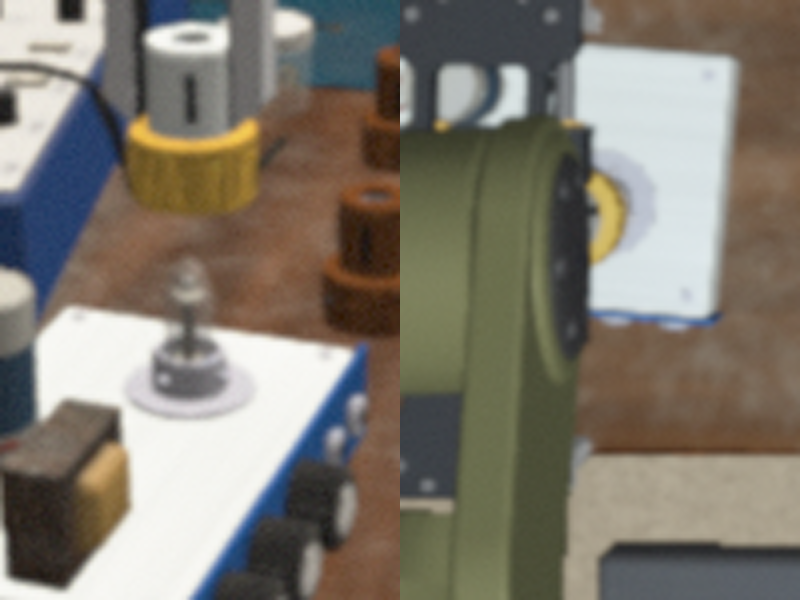

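The can is held upright, with its collar at side-crop (193,165) above the flange at (191,385). The set screw shows on the -y side. I'll measure the lateral offset numerically.

```bash
python3 - <<'E'
from h import *
s=cv2.imread('pics/side1.png'); t=cv2.imread('pics/top1.png'); s0=cv2.imread('pics/side0.png')
H=cv2.cvtColor(s,cv2.COLOR_BGR2HSV)
m=cv2.inRange(H[235:275,320:365],(15,110,60),(38,255,255))
print('brass rows', [(235+r,320+np.flatnonzero(m[r]).min(),320+np.flatnonzero(m[r]).max()) for r in range(0,40,3) if m[r].sum()>255*10])
for im,nm in((s,'s1'),(s0,'s0')):
    for r in (308,311,314):
        g=im[r,322:364].astype(int); print(nm,r,'B-G',(g[:,0]-g[:,1]).tolist()); print('   G',g[:,1].tolist())
ee=ctrl.get_obs()['ee_pos']
for z,nm in((.1285,'collar mid'),):
    print(nm,proj('side',[.4639,.0595-.0007,z]))
print('seat pred',proj('side',[[.4641,.0595,.042],[.4641,.0595,.050]]), 'mm/px', proj('side',[[.4741,.0595,.05],[.4641,.0695,.05]]))
H=cv2.cvtColor(t,cv2.COLOR_BGR2HSV); m=cv2.inRange(H[275:315,220:240],(18,110,90),(38,255,255)); ys,xs=np.nonzero(m); print('top brass',[(275+y,220+xs[ys==y].min(),220+xs[ys==y].max()) for y in np.unique(ys)])
print('top pred centre z.12',proj('top',[[.4639,.0588,.1405],[.4639,.0368,.1405],[.4639,.0588,.117],[.4639,.0368,.117]]))
E
```

```text
brass rows [(247, np.int64(327), np.int64(359)), (250, np.int64(327), np.int64(359)), (253, np.int64(326), np.int64(359)), (256, np.int64(326), np.int64(359)), (259, np.int64(327), np.int64(359)), (262, np.int64(328), np.int64(359)), (265, np.int64(329), np.int64(358)), (268, np.int64(333), np.int64(353))]
s1 308 B-G [-5, -5, -5, -5, -4, -3, -1, 1, 1, 2, 5, 4, 4, 4, 5, 3, 0, 3, 1, 4, 4, 4, 4, 2, 5, 4, 1, 4, 5, 7, 7, 6, 3, 2, 0, -1, -2, -4, -3, -3, -3, -3]
   G [245, 246, 245, 245, 241, 234, 226, 219, 217, 209, 183, 136, 121, 130, 128, 109, 98, 95, 97, 100, 100, 98, 105, 107, 111, 116, 129, 146, 167, 187, 203, 213, 218, 220, 226, 233, 242, 246, 248, 248, 247, 246]
s1 311 B-G [-4, -4, -5, -2, -1, 6, 5, 5, 4, 2, 3, 2, 3, 4, 2, 3, 1, 1, 2, 2, 1, 4, 3, 2, 1, 2, 2, 2, 0, 4, 4, 5, 3, 3, 4, 2, -2, -3, -4, -4, -5, -5]
   G [246, 245, 243, 235, 223, 211, 213, 211, 209, 208, 185, 147, 118, 115, 120, 104, 97, 95, 98, 97, 100, 95, 102, 104, 111, 114, 119, 122, 138, 168, 199, 214, 217, 216, 218, 219, 228, 238, 245, 247, 247, 246]
s1 314 B-G [-5, -5, -4, -4, -3, 0, 5, 5, 6, 5, 5, 5, 3, 2, 5, 3, 3, 
[... 2043 characters left out ...]
np.int64(293), np.int64(226), np.int64(230)), (np.int64(294), np.int64(226), np.int64(230)), (np.int64(295), np.int64(226), np.int64(230)), (np.int64(296), np.int64(226), np.int64(229)), (np.int64(297), np.int64(226), np.int64(229)), (np.int64(298), np.int64(226), np.int64(229)), (np.int64(299), np.int64(225), np.int64(228)), (np.int64(300), np.int64(225), np.int64(228)), (np.int64(301), np.int64(223), np.int64(227)), (np.int64(302), np.int64(222), np.int64(226)), (np.int64(303), np.int64(222), np.int64(225)), (np.int64(304), np.int64(222), np.int64(224))]
top pred centre z.12 [[215.52716776 293.09913344]
 [228.9511235  293.28635782]
 [218.26791553 292.47380499]
 [231.33643176 292.65591177]]
```

Emit:
{"api": "jog_arm", "payload": {"motion": [[0,0.0015,0.02,0,0,0,-1],[0,0,0.02,0,0,0,-1],[0,0,0.014,0,0,0,-1],[0,0,0,0,0,0,-1],[0,0,0,0,0,0,-1]]}}

```text
time_s: 5.7
ee_pos: [0.4656, 0.0599, 0.0919]
eef_rot: [3.142, 0.0, 1.572]
force: [0.1, -0.1, -1.2]
grip_width: 0.0321
grip_force: 30.0
```

```bash
cat > meas.py <<'E'
from h import *
import sys
k=sys.argv[1]
s=snap('side',f'side{k}.png')[:,:,::-1]; t=snap('top',f'top{k}.png')[:,:,::-1]
o=ctrl.get_obs(); ee=o['ee_pos']; zb=ee[2]-.0285; print(ee.round(4),zb.round(4),o['force'].round(1))
m=cv2.inRange(cv2.cvtColor(s,cv2.COLOR_BGR2HSV)[260:330,315:370],(15,110,60),(38,255,255))
ed=[]
for r in range(70):
    c=np.flatnonzero(m[r])
    if len(c)>25: ed.append((260+r,315+c.min(),315+c.max()))
ed=np.array(ed); print('side brass rows',ed[0],ed[-1],'centre',ed[2:-6,1:].mean(),'pred',proj('side',[ee[0],ee[1]-.0007,zb+.012])[0])
H=cv2.cvtColor(t,cv2.COLOR_BGR2HSV); m=cv2.inRange(H[270:315,220:242],(18,110,90),(38,255,255)); ys,xs=np.nonzero(m)
c=[(270+y,220+xs[ys==y].max()) for y in np.unique(ys)]; print('top right edge',[tuple(map(int,q)) for q in c])
print('pred bottom rim right',proj('top',[[ee[0],ee[1]-.0227,zb],[ee[0],ee[1]-.0227,zb+.024]]))
E
python3 meas.py 2; python3 - <<'E'
import cv2;s=cv2.imread('pics/side2.png');cv2.imwrite('pics/c2.png',cv2.resize(s[240:340,280:400],None,fx=6,fy=6,interpolation=2)[:600,:800])
E
```

```text
[0.4659 0.0601 0.0923] 0.0638 [-0.7  0.3 -1.5]
side brass rows [285 325 358] [298 329 356] centre 342.3333333333333 pred [342.7696678  290.82301631]
top right edge [(282, 230), (283, 231), (284, 232), (285, 233), (286, 233), (287, 234), (288, 234), (289, 234), (290, 234), (291, 234), (292, 234), (293, 234), (294, 234), (295, 234), (296, 233), (297, 233), (298, 232), (299, 231), (300, 230)]
pred bottom rim right [[235.99081629 290.19078492]
 [233.81728527 290.73288581]]
```

View pics/c2.png

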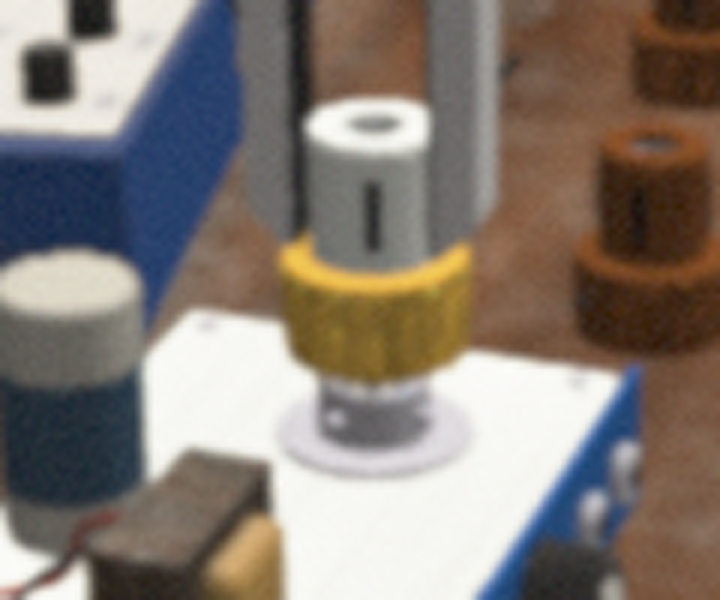

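Side view: collar at column 342.3 against the flange at 342.0, so it is centred within about 0.5 mm and the bottom is 7 mm above the skirt. I'll lower it gently while watching the force.

Emit:
{"api": "jog_arm", "payload": {"motion": [[0,0,0.004,0,0,0,-1],[0,0,0.003,0,0,0,-1],[0,0,0.001,0,0,0,-1],[0,0,0,0,0,0,-1]]}}

```text
time_s: 6.2
ee_pos: [0.4654, 0.0604, 0.0833]
eef_rot: [-3.141, 0.0, 1.573]
force: [0.2, 0.6, -1.0]
grip_width: 0.0321
grip_force: 30.0
```

Emit:
{"api": "jog_arm", "payload": {"motion": [[0,0,0.001,0,0,0,-1],[0,0,0.001,0,0,0,-1],[0,0,0,0,0,0,-1]]}}

```text
time_s: 6.5
ee_pos: [0.4654, 0.0604, 0.0813]
eef_rot: [-3.141, 0.0, 1.573]
force: [-0.7, -0.4, -0.7]
grip_width: 0.0317
grip_force: 30.0
```

Emit:
{"api": "jog_arm", "payload": {"motion": [[0,0,0.001,0,0,0,-1],[0,0,0.0005,0,0,0,-1],[0,0,0,0,0,0,-1]]}}

```text
time_s: 6.8
ee_pos: [0.4654, 0.0604, 0.0799]
eef_rot: [-3.141, 0.0, 1.573]
force: [-0.8, -1.2, -0.8]
grip_width: 0.0319
grip_force: 30.0
```

Emit:
{"api": "jog_arm", "payload": {"motion": [[0,0,0.0005,0,0,0,-1],[0,0,0,0,0,0,-1]]}}

```text
time_s: 7.0
ee_pos: [0.4655, 0.0604, 0.0794]
eef_rot: [-3.142, 0.0, 1.573]
force: [0.8, -0.9, -0.4]
grip_width: 0.032
grip_force: 30.0
```

Emit:
{"api": "jog_arm", "payload": {"motion": [[0,0,0.0005,0,0,0,-1],[0,0,0,0,0,0,-1]]}}

```text
time_s: 7.2
ee_pos: [0.4655, 0.0604, 0.0789]
eef_rot: [3.142, -0.0, 1.573]
force: [0.5, -0.2, 0.5]
grip_width: 0.0321
grip_force: 30.0
```

Emit:
{"api": "jog_arm", "payload": {"motion": [[0,0,0.0005,0,0,0,-1],[0,0,0,0,0,0,-1]]}}

```text
time_s: 7.4
ee_pos: [0.4656, 0.0604, 0.0785]
eef_rot: [3.141, -0.0, 1.573]
force: [-0.5, -0.1, 1.3]
grip_width: 0.0319
grip_force: 30.0
```

Emit:
{"api": "jog_arm", "payload": {"motion": [[0,0,0.0005,0,0,0,-1],[0,0,0,0,0,0,-1]]}}

```text
time_s: 7.6
ee_pos: [0.4656, 0.0604, 0.0781]
eef_rot: [3.141, -0.0, 1.573]
force: [-1.2, 0.7, 3.1]
grip_width: 0.0317
grip_force: 30.0
```

Contact: the collar is resting on the pin tops at about 4 N. The pins in the side view (columns 336 and 351 about axis 342) put them near -13° mod 90, so I'll turn clockwise first (tool +rz).

Emit:
{"api": "jog_arm", "payload": {"motion": [[0,0,0.0005,0,0,0.05,-1],[0,0,0,0,0,0.06,-1],[0,0,0,0,0,0,-1]], "squeeze": 45}}

```text
time_s: 7.9
ee_pos: [0.4665, 0.0605, 0.0786]
eef_rot: [3.139, -0.001, 1.461]
force: [-0.9, 0.3, 12.9]
grip_width: 0.0314
grip_force: 45.0
```

Emit:
{"api": "jog_arm", "payload": {"motion": [[0,0,0,0,0,0.05,-1],[0,0,0,0,0,0.05,-1],[0,0,0,0,0,0,-1]]}}

```text
time_s: 8.2
ee_pos: [0.4665, 0.0603, 0.0787]
eef_rot: [3.139, -0.001, 1.361]
force: [-0.4, -0.4, 13.3]
grip_width: 0.0313
grip_force: 45.0
```

Emit:
{"api": "jog_arm", "payload": {"motion": [[0,0,0,0,0,0.05,-1],[0,0,0,0,0,0.05,-1],[0,0,0,0,0,0,-1]]}}

```text
time_s: 8.5
ee_pos: [0.4664, 0.0604, 0.0786]
eef_rot: [3.139, -0.001, 1.261]
force: [-2.1, 0.5, 14.3]
grip_width: 0.0315
grip_force: 45.0
```

Emit:
{"api": "jog_arm", "payload": {"motion": [[0,0,0,0,0,0.05,-1],[0,0,0,0,0,0.05,-1],[0,0,0,0,0,0,-1]]}}

```text
time_s: 8.8
ee_pos: [0.4666, 0.0604, 0.0787]
eef_rot: [3.139, -0.001, 1.161]
force: [-0.1, 0.8, 14.6]
grip_width: 0.0318
grip_force: 45.0
```

Emit:
{"api": "jog_arm", "payload": {"motion": [[0,0,0,0,0,0.05,-1],[0,0,0,0,0,0.05,-1],[0,0,0,0,0,0,-1]]}}

```text
time_s: 9.1
ee_pos: [0.4665, 0.0605, 0.0787]
eef_rot: [3.139, -0.002, 1.061]
force: [-1.0, 0.7, 14.1]
grip_width: 0.0317
grip_force: 45.0
```

Emit:
{"api": "jog_arm", "payload": {"motion": [[0,0,0,0,0,0.05,-1],[0,0,0,0,0,0.05,-1],[0,0,0,0,0,0,-1]]}}

```text
time_s: 9.4
ee_pos: [0.4666, 0.0605, 0.0787]
eef_rot: [3.139, -0.002, 0.961]
force: [-0.2, 0.3, 13.0]
grip_width: 0.0315
grip_force: 45.0
```

```bash
python3 - <<'E'
from h import *
s=snap('side','side3.png'); o=ctrl.get_obs(); print(o['ee_pos'],o['force'].round(1),o['moment'].round(2),o['qpos'].round(2))
cv2.imwrite('pics/c3.png',cv2.resize(s[240:340,280:400,::-1],None,fx=6,fy=6,interpolation=2))
E
```

```text
[0.4666135  0.06047749 0.0786996 ] [-1.   1.1 13.9] [ 0.05  0.12 -0.1 ] [0.05 0.28 1.87 0.   0.99 0.66]
```

View pics/c3.png

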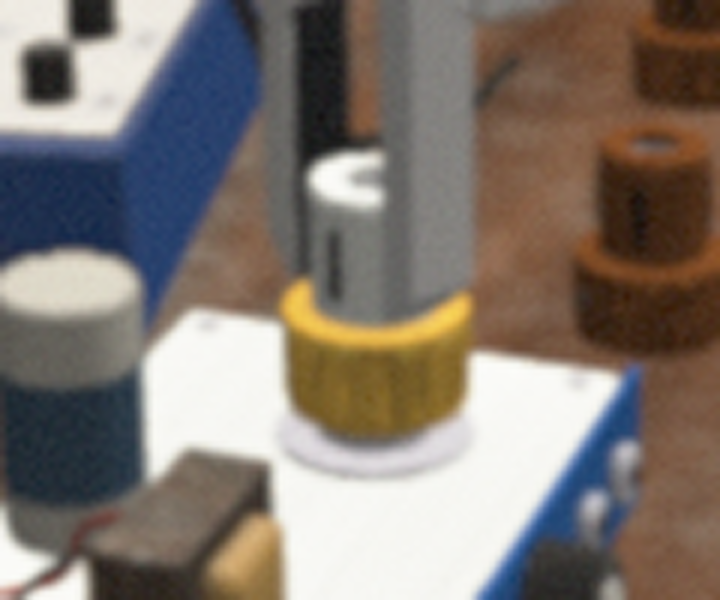

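The collar sits on the pins over the skirt and turns with the gripper (slot mark moved from crop column 372 to 335). No drop yet, so I'll keep turning the same way.

Emit:
{"api": "jog_arm", "payload": {"motion": [[0,0,0,0,0,0.05,-1],[0,0,0,0,0,0.05,-1],[0,0,0,0,0,0,-1]]}}

```text
time_s: 9.75
ee_pos: [0.4666, 0.0605, 0.0787]
eef_rot: [3.139, -0.002, 0.861]
force: [1.0, 0.8, 13.4]
grip_width: 0.0319
grip_force: 45.0
```

Emit:
{"api": "jog_arm", "payload": {"motion": [[0,0,0,0,0,0.05,-1],[0,0,0,0,0,0.05,-1],[0,0,0,0,0,0,-1]]}}

```text
time_s: 10.05
ee_pos: [0.4667, 0.0605, 0.0787]
eef_rot: [3.139, -0.003, 0.761]
force: [1.2, 0.8, 12.8]
grip_width: 0.0316
grip_force: 45.0
```

Emit:
{"api": "jog_arm", "payload": {"motion": [[0,0,0,0,0,0.05,-1],[0,0,0,0,0,0.05,-1],[0,0,0,0,0,0,-1]]}}

```text
time_s: 10.35
ee_pos: [0.4667, 0.0605, 0.0787]
eef_rot: [3.14, -0.003, 0.661]
force: [-0.1, 0.9, 12.8]
grip_width: 0.0315
grip_force: 45.0
```

Emit:
{"api": "jog_arm", "payload": {"motion": [[0,0,0,0,0,0.05,-1],[0,0,0,0,0,0.05,-1],[0,0,0,0,0,0,-1]]}}

```text
time_s: 10.65
ee_pos: [0.4668, 0.0605, 0.0787]
eef_rot: [3.14, -0.003, 0.561]
force: [0.1, 0.8, 12.6]
grip_width: 0.0316
grip_force: 45.0
```

Emit:
{"api": "jog_arm", "payload": {"motion": [[0,0,0,0,0,0.05,-1],[0,0,0,0,0,0.05,-1],[0,0,0,0,0,0,-1]]}}

```text
time_s: 10.95
ee_pos: [0.4668, 0.0605, 0.0787]
eef_rot: [3.14, -0.003, 0.461]
force: [0.9, 0.7, 11.5]
grip_width: 0.0317
grip_force: 45.0
```

Emit:
{"api": "jog_arm", "payload": {"motion": [[0,0,0,0,0,0.05,-1],[0,0,0,0,0,0.05,-1],[0,0,0,0,0,0,-1]]}}

```text
time_s: 11.25
ee_pos: [0.4669, 0.0605, 0.0785]
eef_rot: [3.141, -0.004, 0.361]
force: [3.3, 0.5, 8.5]
grip_width: 0.0316
grip_force: 45.0
```

Emit:
{"api": "jog_arm", "payload": {"motion": [[0,0,0,0,0,0.05,-1],[0,0,0,0,0,0,-1]]}}

```text
time_s: 11.45
ee_pos: [0.4668, 0.0603, 0.0783]
eef_rot: [3.14, -0.003, 0.311]
force: [3.2, -1.8, 6.3]
grip_width: 0.0316
grip_force: 45.0
```

Emit:
{"api": "jog_arm", "payload": {"motion": [[0,0,0,0,0,0.04,-1],[0,0,0,0,0,0,-1]]}}

```text
time_s: 11.65
ee_pos: [0.4667, 0.0602, 0.0781]
eef_rot: [3.141, -0.003, 0.272]
force: [4.8, -1.9, 4.3]
grip_width: 0.0318
grip_force: 45.0
```

Emit:
{"api": "jog_arm", "payload": {"motion": [[0,0,0,0,0,0.04,-1],[0,0,0,0,0,0,-1]]}}

```text
time_s: 11.85
ee_pos: [0.4666, 0.0602, 0.078]
eef_rot: [3.141, -0.003, 0.232]
force: [5.7, -2.1, 1.8]
grip_width: 0.0313
grip_force: 45.0
```

Emit:
{"api": "jog_arm", "payload": {"motion": [[0,0,0,0,0,0.04,-1],[0,0,0,0,0,0,-1]]}}

```text
time_s: 12.05
ee_pos: [0.4666, 0.0602, 0.0779]
eef_rot: [3.141, -0.003, 0.192]
force: [6.3, -1.7, 1.3]
grip_width: 0.0318
grip_force: 45.0
```

Emit:
{"api": "jog_arm", "payload": {"motion": [[0.0005,0.0003,0.001,0,0,0,-1],[0,0,0,0,0,0,-1]]}}

```text
time_s: 12.25
ee_pos: [0.4667, 0.0599, 0.0766]
eef_rot: [3.141, -0.002, 0.193]
force: [6.0, -2.4, -0.7]
grip_width: 0.0318
grip_force: 45.0
```

Emit:
{"api": "jog_arm", "payload": {"motion": [[0,0,0.001,0,0,0,-1],[0,0,0,0,0,0,-1]]}}

```text
time_s: 12.45
ee_pos: [0.4667, 0.0599, 0.0756]
eef_rot: [3.141, -0.002, 0.193]
force: [5.7, -1.9, 0.4]
grip_width: 0.0321
grip_force: 45.0
```

The collar has dropped over the pins: z is falling freely. I'll ease the side force and push straight down.

Emit:
{"api": "jog_arm", "payload": {"motion": [[0.0008,0.0003,0,0,0,0,-1],[0,0,0.001,0,0,0,-1],[0,0,0,0,0,0,-1]]}}

```text
time_s: 12.75
ee_pos: [0.4672, 0.0599, 0.0745]
eef_rot: [3.141, -0.001, 0.193]
force: [4.1, -2.8, 1.4]
grip_width: 0.0316
grip_force: 45.0
```

Emit:
{"api": "jog_arm", "payload": {"motion": [[0,0,0.001,0,0,0,-1],[0,0,0,0,0,0,-1]], "squeeze": 60}}

```text
time_s: 12.95
ee_pos: [0.4672, 0.0599, 0.0736]
eef_rot: [3.141, -0.001, 0.193]
force: [4.1, -3.4, 3.9]
grip_width: 0.031
grip_force: 60.0
```

Emit:
{"api": "jog_arm", "payload": {"motion": [[0.0003,0.0005,0.001,0,0,0,-1],[0,0,0.001,0,0,0,-1],[0,0,0,0,0,0,-1]]}}

```text
time_s: 13.25
ee_pos: [0.4674, 0.0597, 0.0716]
eef_rot: [-3.141, -0.0, 0.193]
force: [2.2, -0.0, 6.4]
grip_width: 0.0313
grip_force: 60.0
```

Emit:
{"api": "jog_arm", "payload": {"motion": [[0,0,0.001,0,0,0,-1],[0,0,0,0,0,0,-1]]}}

```text
time_s: 13.45
ee_pos: [0.4674, 0.0597, 0.0707]
eef_rot: [-3.141, -0.0, 0.193]
force: [2.0, -0.7, 6.4]
grip_width: 0.0313
grip_force: 60.0
```

Emit:
{"api": "jog_arm", "payload": {"motion": [[0,0,0.0007,0,0,0,-1],[0,0,0,0,0,0,-1]]}}

```text
time_s: 13.65
ee_pos: [0.4676, 0.0597, 0.0704]
eef_rot: [-3.142, -0.001, 0.193]
force: [0.2, -0.7, 12.2]
grip_width: 0.0313
grip_force: 60.0
```

Emit:
{"api": "jog_arm", "payload": {"motion": [[0,0,0.0007,0,0,0,-1],[0,0,0,0,0,0,-1]]}}

```text
time_s: 13.85
ee_pos: [0.4678, 0.0597, 0.0704]
eef_rot: [3.142, -0.002, 0.193]
force: [-2.5, -1.5, 20.7]
grip_width: 0.0314
grip_force: 60.0
```

Emit:
{"api": "jog_arm", "payload": {"motion": [[0,0,0.0005,0,0,0,-1],[0,0,0,0,0,0,-1]]}}

```text
time_s: 14.05
ee_pos: [0.4679, 0.0597, 0.0703]
eef_rot: [3.141, -0.002, 0.193]
force: [-6.0, -2.8, 27.9]
grip_width: 0.0313
grip_force: 60.0
```

```bash
python3 - <<'E'
from h import *
s=snap('side','side4.png'); o=ctrl.get_obs(); print(o['ee_pos'],o['force'].round(1),o['moment'].round(2),o['grip_width'])
cv2.imwrite('pics/c4.png',cv2.resize(s[240:340,280:400,::-1],None,fx=6,fy=6,interpolation=2))
E
```

```text
[0.46785568 0.05973066 0.07031518] [-4.8 -1.6 27.8] [-0.31  1.22 -0.06] 0.03134057335262627
```

View pics/c4.png

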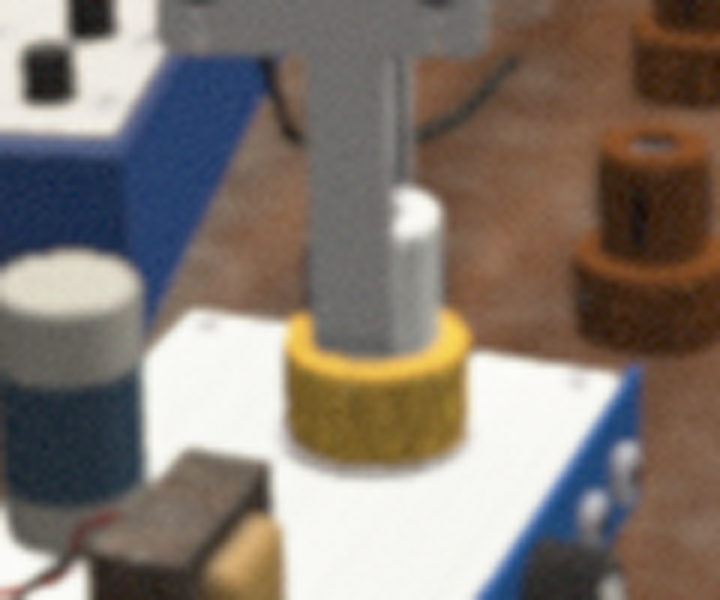

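The collar sits on the flange: its lower rim is at crop row 465, against the flange rim at about 470. Contact is hard, with force rising from 12 to 28 N while z stayed at 0.0703. I'll ease the push slightly to a steady hold and hand in.

Emit:
{"api": "jog_arm", "payload": {"motion": [[0,0,-0.0004,0,0,0,-1],[0,0,0,0,0,0,-1],[0,0,0,0,0,0,-1],[0,0,0,0,0,0,-1]]}}

```text
time_s: 14.5
ee_pos: [0.4678, 0.0597, 0.0703]
eef_rot: [3.142, -0.002, 0.193]
force: [-2.7, -0.8, 22.9]
grip_width: 0.0312
grip_force: 60.0
```

```bash
python3 -c "
from station import ctrl
print(ctrl.hand_in())"
```

```text
the job is handed in; nothing more can be done
None
```

The screening can is home on the socket flange, keyed over the pins and held there by the arm at about 23 N down with a 60 N grip; I handed the job in at 14.5 s.

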